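# Hold the inspection microscope over the three-pole connector

### The arm

A 6-joint arm with a two-finger parallel gripper is mounted at the origin on the work surface. World frame = base frame: x ahead of the robot, y to its left, z up, the work surface at z = 0. Lengths are in m, angles in rad, forces in N, time in s.
With the tool pointing down it reaches from about 0.275 to 0.825 m from the base axis. Payload 4.9 kg.
Tool frame: the origin (TCP) lies on the centre line of the jaws, within the pads' length; the fingertips stand finger_overhang ahead of it and the grasp point (between the pads) lies 8 mm behind it (finger_overhang is the distance from the TCP to the fingertips, in m); z points along the fingers, y is the direction in which the jaws open and shut (so a half turn about z gives the same grasp; the last joint's range is limited). The gripper opens to 85 mm and grips with 20 to 120 N. Pads are 22 mm wide; open, the fingers measure 114 mm over their backs; the gripper's body (76 mm by 85 mm) begins 54 mm behind the grasp point. The pads swing forward as they close: fully open they stand 13 mm farther back than shut.
Start: joints at [-1.301, 0.326, -0.193, 1.052, 0, 1.437], TCP at [0.216, -0.506, 0.242] pointing down, gripper open.
Joint ranges: [-2.65, 2.65], [-0.97, 1.79], [-1.3, 1.35], [-1.93, 2.1], [-1.47, 1.37], [-3.14, 3.14]. Speed limits (rad/s): [2.57, 2.57, 3.14, 3.14, 3.14, 3.14].

### API

Orientations are given as a rotation vector (axis times angle).
In Python, from rig import * gives the robot as it stands.
- The arm moves only by the shell command python3 -m inch 'ROWS' [FORCE]. ROWS is JSON, a list of rows, each a list of 5 numbers: the closure, from 0 (fully open) to 1 (shut), then the shift along the tool's x, y, z in m, then the turn about the tool's z in rad. A call has 1 to 12 rows; each row shifts and turns the commanded pose from where the row before left it, along the tool's axes as they then stand; what a row does not reach is not made up. A row lasts 1/10 s, in which the tool goes at most 50 mm and 8.59 degrees, less where a joint would pass 70% of its speed; a pose out of reach is approached as far as the arm can. A call is refused whole if a number of a shift passes 0.05 or a number of a turn 0.15, either way. A call with a gripper value outside its range is refused whole. The fingers move at their own pace and stop on an object; FORCE is the grip in N (left out, the last holds). Time passes only in rows, so rows that do not move let the fingers close. It gives the time, the measured TCP pose, the force and the opening at its end, in the units of the state.
- read_state(): the state, without advancing time (a new reading comes with each control period).
- get_image(name): name is "scene" or "top" or "wrist"; returns a dict with "image" (420x560x3 uint8, red, green, blue), "range_z" (420x560 float32, m along the optical axis (not along the pixel's ray), 0 where there is no reading), "fx", "fy", "cx", "cy" (pixels), "world_to_cam" (4x4, takes a point from world to camera coordinates). Camera axes: x right, y down, z forward; pixel columns grow to the right and rows downward; lengths in m; the calibration is good to about 2 mm. A picture is of the moment at which its call begins.
- hand_in(): hands the job in, once; it reports no verdict.
The state is a dict: "time_s": time; "joints": joint angles; "joint_velocities": joint speeds; "tau": joint torques, N m; "eef_pos": TCP position; "tool_rot": TCP orientation; "contact_force": force on the tool from outside, world axes, zero at the start; "ft_torque": the same for the moment, N m; "opening": finger opening in m.
Only numpy, scipy, OpenCV 4.12 (cv2) and the standard library are available. Lean on these libraries where they do the work, as an engineer would, in place of code of your own. Each camera call takes 0.05 s, during which the arm holds its last target. There are 200 camera calls.

### The job

Take the handheld microscope out of its dock and carry it over the plywood board to the vise that clamps the flat connector with three solder cups. Finish holding it there, still in the gripper, for the inspection: upright and steady, its nose centred about 10 mm above the middle cup, the wide side of its body in line with the row of three cups. Never let it touch the connector, a vise or the board, keep the gripper and arm off them too, and leave everything else on the bench where it is.

Things in the scene. Friction and masses are not known exactly. Their poses are not given: they have to be found in the camera images.
- scope: Handheld microscope, 140 mm tall, 0.13 kg, upright in its dock, nose down. Grey oblong body 46 mm (its x) by 32 mm (its y), from z = 32 to 140 mm; grip it across the 32 mm, 20 to 35 mm below the top. Focus wheel 71 mm up stands 2 mm proud. Below, a round dark nose 27 mm across, 32 mm long. Origin: centre of the nose's lower end; z up through the body.
- dock: Fixed black dock of the microscope: foot 116 x 96 mm, block 78 x 64 mm, 56 mm high. Origin: centre of the underside; x along the long side, as the microscope's x. The microscope stands in it unlocked with about 1.5 mm play, its nose end 10 mm and its top 150 mm above the bench; lift it straight up 46 mm or more to free it.
- vise_three: Fixed vise (base 80 x 110 mm, jaws 46 mm high, screw with cross handle 82 mm out along its -y) clamping the flat yellow connector with three brass solder cups up: connector 58 x 16 mm, cups 12 mm across, 18 mm apart in a row along the vise's x, tops 62 mm above the bench. Origin: underside, straight below the middle cup; z up.
- cups_three (a point): The centre of the top of the middle cup of the three-cup connector, 62 mm above the bench; axes as the vise's (x along the row of cups).
- vise_two: Another such vise, with a flat two-cup connector (32 x 16 mm). Same heights and origin. Not to be touched.
- vise_round: Another such vise, with a round four-cup connector (24 mm across). Same heights and origin. Not to be touched.
- board: Fixed upright plywood dividing board between dock and vises, 400 mm long (its x), 12 mm thick, top edge 150 mm above the bench, on two small feet. Origin: centre of its underside.
- pliers: Bystander: long-nose pliers lying flat, 164 mm long, 12 mm high.
- cutters: Bystander: side cutters lying flat, 164 mm long, 12 mm high.
- tape: Bystander: roll of tape lying flat, 84 mm across, 24 mm high.
- spray: Bystander: clear spray bottle with a white trigger head, 72 mm across, 181 mm high, standing.
- spool: Bystander: metal solder spool, 56 mm across, 46 mm high, standing on its flange.
- driver: Bystander: screwdriver lying flat along the dock side of the board, under 40 mm high.
- parts_box: Bystander: clear open box of connectors, 110 x 150 x 45 mm.
There are look-alikes about, which are no part of the job. Several things have the shape of the scope; the one meant has the colours described above. What is shaped like the dock but red is not meant.

How it is judged:
On the way:
1. the microscope is gripped and lifted clear of its dock (z of scope in the frame of dock above 0.062 m and contact force between scope and the fingers above 1 N), for 0.2 s.
At the end, for the whole second after the job is handed in: The microscope is held still by the fingers alone, its nose 4 to 16 mm above the tops of the three cups and within 7 mm sideways of the middle cup, upright within 0.1 rad, its wide side within 0.14 rad of the row of cups, touching nothing but the fingers (horizontal distance between scope and cups_three below 0.007 m and z of scope in the frame of cups_three between 0.004 and 0.016 m and angle between scope's own z axis and vertical below 0.1 rad and angle between the x axis of scope and the x axis of cups_three, either way round below 0.14 rad and contact force between scope and the fingers above 1 N and contact force between scope and vise_three below 0.1 N and linear speed of scope below 0.015 m/s); the arm keeps its last pose, push and grip.
It fails at once if the microscope touches a connector, a vise or the board (contact force between scope and vise_three above 0.5 N or contact force between scope and vise_two above 0.5 N or contact force between scope and vise_round above 0.5 N or contact force between scope and board above 0.5 N).
It fails at once if the gripper or arm bumps a vise or the board (contact force between any of the fingers, the arm and vise_three above 2 N or contact force between any of the fingers, the arm and vise_two above 2 N or contact force between any of the fingers, the arm and vise_round above 2 N or contact force between any of the fingers, the arm and board above 2 N).
It fails at once if a bystander is shifted by more than 15 mm or tipped (distance of any of pliers, cutters, tape, spray, spool, driver, parts_box from where it was at the start of the episode above 0.015 m or angle between spray's own z axis and vertical above 0.3 rad).
It also fails if it takes over 34 s, if anything falls off the work surface, if the arm or the gripper's body presses on something with over 40 N, if the wrist force passes 120 N, or if a joint passes its speed limit or range.

## Working session

There is one attempt and no reset: what is moved stays moved. The work goes in short steps, Python scripts to look and compute and a shell command to move; the robot and the scene stay as the last step left them, time stands still between calls to the robot, and variables do not carry over. Pictures are saved under pics/ and viewed, about 8 in all and at most 12, crops included, and the job is handed in when it is done.

```bash
ls; mkdir -p pics
cat > h.py <<'E'
from rig import *
import numpy as np, cv2
def grab(n,tag):
    d=get_image(n); cv2.imwrite(f'pics/{tag}.png',d['image'][:,:,::-1]); np.savez(f'{tag}.npz',**d); return d
def px(d,u,v,z=None):
    "world point of pixel, by depth or on plane z"
    T=np.linalg.inv(d['world_to_cam']); r=np.array([(u-d['cx'])/d['fx'],(v-d['cy'])/d['fy'],1])
    w=T[:3,:3]@r; o=T[:3,3]
    s=d['range_z'][int(v),int(u)] if z is None else (z-o[2])/w[2]
    return o+s*w
E
python3 - <<'E'
from h import *
s=read_state(); print({k:np.round(v,3).tolist() for k,v in s.items()}); import rig; print([x for x in dir(rig) if x[0]!='_'])
a=grab('top','top0'); b=grab('scene','scene0')
print(np.linalg.inv(a['world_to_cam']).round(3), a['fx'])
try: print(finger_overhang)
except Exception as e: print(e)
E
```

```text
pics
{'time_s': 0.0, 'joints': [-1.301, 0.327, -0.194, 1.052, 0.0, 1.437], 'joint_velocities': [0.0, -0.001, -0.003, -0.0, 0.0, -0.0], 'tau': [-0.001, -44.34, 26.244, 0.015, -0.0, 0.0], 'eef_pos': [0.216, -0.505, 0.241], 'tool_rot': [-3.076, -0.63, 0.0], 'contact_force': [-0.141, -0.652, -0.373], 'ft_torque': [0.007, 0.054, -0.006], 'opening': 0.085}
['IKError', 'finger_overhang', 'get_image', 'hand_in', 'read_state']
[[ 0.013 -0.986  0.166  0.39 ]
 [-1.    -0.01   0.019 -0.061]
 [-0.017 -0.166 -0.986  1.188]
 [ 0.     0.     0.     1.   ]] 408.20729055931395
0.011
```

View pics/top0.png

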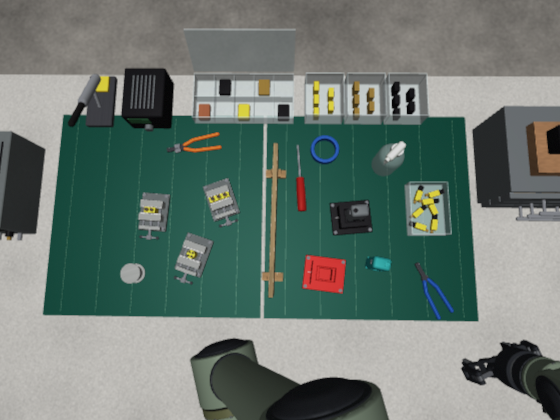

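View pics/scene0.png

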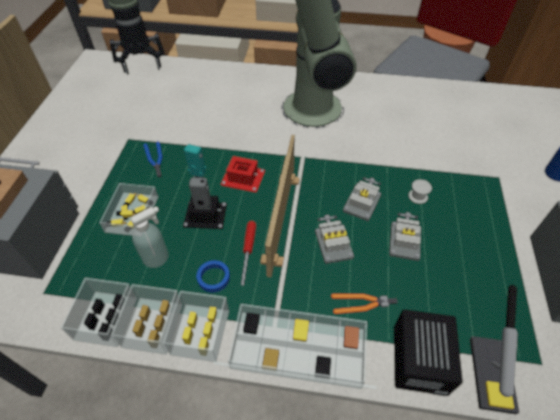

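Top view: image up is +x and image right is −y. The grey scope is in the black dock at about (355,213). The look-alikes are a teal scope-shaped thing at (379,264) and the red dock at (325,274). The vises are at (151,213), (220,200) and (192,257). The next step is a close crop of each.

Run:
```python
import cv2,numpy as np
a=cv2.imread('pics/top0.png')
L=cv2.resize(a[170:290,125:245],(600,600),interpolation=cv2.INTER_CUBIC)[:, :400*1+200]
R=cv2.resize(a[190:250,322:382],(400,400),interpolation=cv2.INTER_CUBIC)
c=np.zeros((600,800,3),np.uint8); c[:480,:480]=cv2.resize(L,(480,480)); c[:320,480:]=cv2.resize(R,(320,320))
cv2.imwrite('pics/crop1.png',c)
```

```text
(no output)
```

View pics/crop1.png

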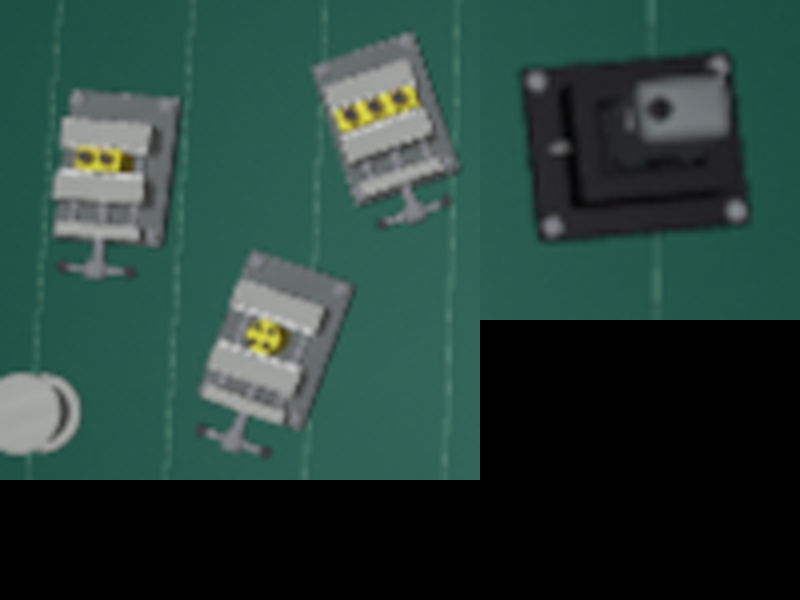

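The left crop shows the three-cup vise top right, with its cups at about top-view px (212.3,198.8), (219,196.5) and (225.8,194.3). The right crop shows the grey scope in the black dock, so that choice is confirmed. Next I measure both.

Run:
```python
from h import *
a=dict(np.load('top0.npz')); s=dict(np.load('scene0.npz'))
for n,uv in dict(L=(212.25,198.75),M=(219,196.5),R=(225.75,194.25)).items(): print(n,px(a,*uv,.062).round(4))
f=lambda x,y:(322+(x-480)/5.3333,190+y/5.3333)
for c in [(537,82),(718,65),(736,211),(552,226)]: print('screw',px(a,*f(*c),.010).round(4),px(a,*f(*c)).round(3))
def cloud(d):
    v,u=np.mgrid[:420,:560]; z=d['range_z']; p=np.stack([(u-d['cx'])/d['fx']*z,(v-d['cy'])/d['fy']*z,z,np.ones_like(z)],-1)
    return (p@np.linalg.inv(d['world_to_cam']).T)[...,:3]
for nm,d in (('top',a),('scene',s)):
    P=cloud(d); 
    def rect(m,t):
        q=P[m]; 
        if len(q)<4: return print(t,len(q))
        r=cv2.minAreaRect((q[:,:2]*1000).astype(np.float32)); print(nm,t,len(q),'mean',q.mean(0).round(4),'rect',np.round(r[0],1),np.round(r[1],1),round(r[2],1))
    near=lambda x,y,r:(np.hypot(P[...,0]-x,P[...,1]-y)<r)&(d['range_z']>0)
    rect(near(.37,-.245,.08)&(P[...,2]>.143)&(P[...,2]<.16),'scope top')
    g=px(a,219,196.5,.062)
    im=d['image'].astype(int); yel=(im[...,0]>150)&(im[...,1]>130)&(im[...,2]<90)
    rect(near(g[0],g[1],.04)&yel,'yellow3')
    rect(near(.45,.02,.3)&(P[...,2]>.143)&(P[...,2]<.156)&(np.abs(P[...,1]+.03)<.06),'board')
    for t,x,y in (('v2',.41,.3),('vr',.33,.2)): pass
    m=(P[...,2]>.09)&(P[...,0]>.25)&(P[...,0]<.65)&(np.abs(P[...,1])<.45); 
    n,lab,st,ce=cv2.connectedComponentsWithStats(m.astype(np.uint8))
    for i in range(1,n):
        if st[i,4]>15: q=P[lab==i]; print('  tall',q.min(0).round(3),q.max(0).round(3),st[i,4])
```

```text
L [0.5896 0.1381 0.062 ]
M [0.5962 0.1193 0.062 ]
R [0.6028 0.1005 0.062 ]
screw [ 0.5826 -0.2059  0.01  ] [ 0.584 -0.207  0.004]
screw [ 0.593  -0.3048  0.01  ] [ 0.593 -0.305  0.007]
screw [ 0.513  -0.3125  0.01  ] [ 0.513 -0.313  0.009]
screw [ 0.5038 -0.2132  0.01  ] [ 0.504 -0.213  0.01 ]
scope top 1
top yellow3 62 mean [0.5966 0.1211 0.0534] rect [597.2 123.7] [18.  62.5] 20.9
top board 717 mean [ 0.5188 -0.0359  0.1495] rect [525.3 -35.9] [ 12.1 395.8] 88.9
  tall [ 0.327 -0.061  0.091] [ 0.65  -0.027  1.188] 653
  tall [ 0.39  -0.282  0.09 ] [ 0.565 -0.061  1.188] 286
  tall [ 0.39  -0.337  0.091] [ 0.431 -0.061  1.188] 273
  tall [ 0.25  -0.155  0.575] [ 0.39  -0.031  1.188] 4804
scene scope top 10 mean [ 0.4128 -0.3043  0.1446] rect [ 416.  -303.1] [14.8 16. ] 87.8
scene yellow3 74 mean [0.6013 0.1199 0.0549] rect [599.8 119.9] [13.9 54.3] 16.9
scene board 577 mean [ 0.55   -0.0366  0.1514] rect [524.6 -36.7] [ 12.8 403.7] 88.9
  tall [0.25  0.029 0.29 ] [0.253 0.045 0.324] 20
  tall [ 0.323 -0.045  0.09 ] [ 0.65  -0.027  0.155] 656
  tall [ 0.394 -0.338  0.09 ] [ 0.435 -0.29   0.147] 321
  tall [ 0.531 -0.282  0.09 ] [ 0.567 -0.235  0.157] 402
```

The dock centre is about (0.548,−0.259) with its long axis at about 95.7°. The board top is at y ≈ −0.036 and z 0.15. The middle cup is at about (0.597,0.120) with the row at about 109°. Next: the approach deltas.

```bash
cat >> h.py <<'E'
from scipy.spatial.transform import Rotation as Ro
def go(p,yang):
    "shift in tool axes now, and turn about tool z to bring tool y to world angle yang (deg, mod 180)"
    s=read_state(); R=Ro.from_rotvec(s['tool_rot']).as_matrix(); d=R.T@(np.array(p)-s['eef_pos'])
    cur=np.degrees(np.arctan2(R[1,1],R[0,1])); t=(yang-cur+90)%180-90
    print('pos',np.round(s['eef_pos'],4),'yang',round(cur,2),'shift tool',d.round(4),'turn(tool z)',round(-np.radians(t),4),'j',np.round(s['joints'],2),'tilt',R[:,2].round(3),'F',np.round(s['contact_force'],1),'op',round(float(s['opening']),4),'t',round(s['time_s'],2)); return R
E
python3 - <<'E'
from h import *
a=dict(np.load('top0.npz'))
print(px(a,360,210.25,.15)); 
f=lambda x,y:(322+(x-480)/5.3333,190+y/5.3333)
for c in [(638,80),(728,78),(730,140),(642,143)]: print(px(a,*f(*c),.15).round(4))
print(go((.548,-.259,.241),5.7).round(3))
E
```

```text
[ 0.54779761 -0.25837262  0.15      ]
[ 0.5612 -0.2372  0.15  ]
[ 0.5626 -0.2804  0.15  ]
[ 0.5325 -0.2806  0.15  ]
[ 0.5306 -0.2386  0.15  ]
pos [ 0.216  -0.5053  0.2416] yang -66.87 shift tool [ 0.4021 -0.096   0.0008] turn(tool z) -1.2666 j [-1.3   0.33 -0.19  1.05  0.    1.44] tilt [-0.     0.001 -1.   ] F [-0.2  0.5 -1.1] op 0.0854 t 0.1
[[ 0.92   0.393 -0.   ]
 [ 0.393 -0.92   0.001]
 [ 0.    -0.002 -1.   ]]
```

```bash
python3 -m inch '[[0,0.0402,-0.0096,0,0],[0,0.0402,-0.0096,0,0],[0,0.0402,-0.0096,0,0],[0,0.0402,-0.0096,0,0],[0,0.0402,-0.0096,0,0],[0,0.0402,-0.0096,0,0],[0,0.0402,-0.0096,0,0],[0,0.0402,-0.0096,0,0],[0,0.0402,-0.0096,0,0],[0,0.0402,-0.0096,0,0]]'; python3 -m inch '[[0,0,0,0,-0.14],[0,0,0,0,-0.14],[0,0,0,0,-0.14],[0,0,0,0,-0.14],[0,0,0,0,-0.14],[0,0,0,0,-0.14],[0,0,0,0,-0.14],[0,0,0,0,-0.14],[0,0,0,0,-0.14],[0,0,0,0,0],[0,0,0,0,0]]'
python3 - <<'E'
from h import *
go((.548,-.259,.241),5.7)
d=grab('wrist','w1'); cv2.imwrite('pics/w1.png',d['image'][:,:,::-1])
T=d['world_to_cam']
for p in [(.548,-.259,.15)]:
    c=T@[*p,1]; print(c[0]/c[2]*d['fx']+d['cx'],c[1]/c[2]*d['fy']+d['cy'])
E
```

```text
time_s: 1.1
eef_pos: [0.5491, -0.2582, 0.2419]
tool_rot: [-3.077, -0.63, 0.001]
contact_force: [-0.1, -0.5, -0.2]
opening: 0.0852
time_s: 2.2
eef_pos: [0.5479, -0.2594, 0.2419]
tool_rot: [-2.119, -2.319, 0.0]
contact_force: [-0.4, 0.8, -0.1]
opening: 0.0855
pos [ 0.5479 -0.2594  0.2419] yang 5.16 shift tool [0.0004 0.0001 0.0009] turn(tool z) -0.0094 j [-0.56  0.43 -0.04  1.1  -0.    0.92] tilt [-0.001  0.    -1.   ] F [-0.4  0.8 -0.1] op 0.0855 t 2.2
283.207899669646 215.6997843141398
```

View pics/w1.png

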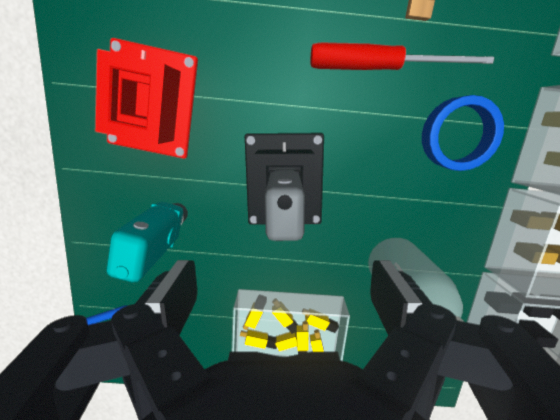

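The wrist view shows the grey scope's top face centred at about (285,214), against a predicted (283,216), and aligned with the tool. That leaves about 1.5 mm of error. The spray bottle is at about (410,270), so I check its clearance before lowering.

Run:
```python
from h import *
a=dict(np.load('top0.npz')); d=dict(np.load('w1.npz'))
for uv,z in (((397,150),.18),((385,165),.12),((385,172),0.0)): print('spray top',px(a,*uv,z).round(3))
for uv in ((267,213),(303,213),(285,240),(285,189)): print('scope',px(d,*uv,.15).round(4))
print('ctr',px(d,285,214,.15).round(4)); 
for uv in ((251,140),(318,141),(253,220),(316,220)): print('screw',px(d,*uv,.01).round(4))
go((.548,-.259,.115),5.7)
```

```text
spray top [ 0.699 -0.35   0.18 ]
spray top [ 0.676 -0.334  0.12 ]
spray top [ 0.686 -0.364  0.   ]
scope [ 0.5351 -0.2579  0.15  ]
scope [ 0.5633 -0.2554  0.15  ]
scope [ 0.5513 -0.2794  0.15  ]
scope [ 0.5474 -0.2374  0.15  ]
ctr [ 0.5493 -0.2575  0.15  ]
screw [ 0.5053 -0.2137  0.01  ]
screw [ 0.5848 -0.2077  0.01  ]
screw [ 0.5138 -0.3139  0.01  ]
screw [ 0.5946 -0.3066  0.01  ]
pos [ 0.5479 -0.2594  0.242 ] yang 5.19 shift tool [0.0004 0.0002 0.127 ] turn(tool z) -0.0089 j [-0.56  0.43 -0.04  1.1  -0.    0.92] tilt [-0.  0. -1.] F [-0.2 -0.5  0.1] op 0.0854 t 2.25
```

```bash
python3 -m inch '[[0,0.0005,0.001,0.021,0],[0,0,0,0.021,0],[0,0,0,0.021,0],[0,0,0,0.021,0],[0,0,0,0.021,0],[0,0,0,0.022,0],[0,0,0,0,0],[0,0,0,0,0]]'; python3 -m inch '[[1,0,0,0,0],[1,0,0,0,0],[1,0,0,0,0],[1,0,0,0,0],[1,0,0,0,0],[1,0,0,0,0],[1,0,0,0,0],[1,0,0,0,0],[1,0,0,0,0],[1,0,0,0,0]]' 50
python3 - <<'E'
from h import *
go((.548,-.259,.115),5.2)
E
```

```text
time_s: 3.05
eef_pos: [0.5489, -0.2589, 0.1154]
tool_rot: [-2.116, -2.321, 0.0]
contact_force: [0.1, 0.0, 0.1]
opening: 0.0852
time_s: 4.05
eef_pos: [0.5493, -0.2592, 0.1161]
tool_rot: [2.115, 2.321, 0.0]
contact_force: [-1.6, 0.6, 6.8]
opening: 0.0317
pos [ 0.5493 -0.2592  0.1161] yang 5.32 shift tool [ 0.0003 -0.0012  0.0011] turn(tool z) 0.0021 j [-0.56  0.54 -0.21  0.83 -0.    0.92] tilt [ 0.001 -0.001 -1.   ] F [-1.6  0.6  6.8] op 0.0317 t 4.05
```

```bash
python3 -m inch '[[1,0,0,-0.006,0],[1,0,0,-0.01,0],[1,0,0,-0.015,0],[1,0,0,-0.015,0],[1,0,0,-0.015,0],[1,0,0,-0.018,0],[1,0,0,-0.018,0],[1,0,0,-0.018,0],[1,0,0,-0.018,0],[1,0,0,-0.018,0],[1,0,0,-0.018,0],[1,0,0,-0.012,0]]'; python3 -m inch '[[1,0,0,0,0],[1,0,0,0,0],[1,0,0,0,0]]'
python3 - <<'E'
from h import *
go((.597,.120,.296),19)
d=grab('scene','s1'); w=grab('wrist','w2')
c=np.vstack([d['image'][80:300,60:360],w['image'][60:300,120:420]])
cv2.imwrite('pics/lift.png',np.hstack([cv2.resize(d['image'][100:280,110:320],(490,420)),w['image'][:, 130:430]])[:,:,::-1])
E
```

```text
time_s: 5.25
eef_pos: [0.5493, -0.259, 0.2981]
tool_rot: [2.115, 2.321, 0.001]
contact_force: [-0.2, -0.3, -1.5]
opening: 0.0314
time_s: 5.55
eef_pos: [0.5485, -0.2586, 0.2951]
tool_rot: [-2.114, -2.321, 0.0]
contact_force: [0.4, -0.1, -2.2]
opening: 0.0316
pos [ 0.5485 -0.2586  0.2951] yang 5.33 shift tool [ 0.3725  0.0834 -0.0006] turn(tool z) -0.2386 j [-0.56  0.41  0.06  1.23  0.    0.92] tilt [-0.002  0.001 -1.   ] F [ 0.4 -0.1 -2.2] op 0.0316 t 5.55
```

View pics/lift.png

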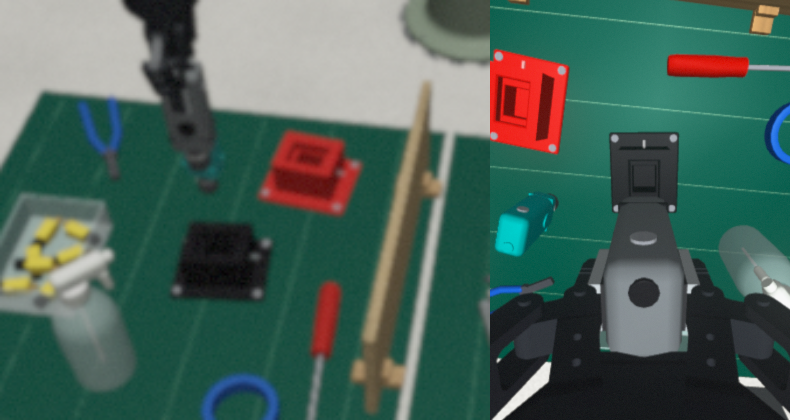

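The scope is lifted clear and the dock is empty at wrist crop (643,165). The nose is at z ≈ 0.189, so I carry it over the board at this height and turn it to 19°.

```bash
python3 -m inch '[[1,0.02,0.0045,0,0],[1,0.032,0.007,0,0],[1,0.032,0.007,0,0],[1,0.032,0.007,0,0],[1,0.032,0.007,0,0],[1,0.032,0.007,0,0],[1,0.032,0.007,0,0],[1,0.032,0.007,0,0],[1,0.032,0.007,0,0],[1,0.032,0.007,0,0],[1,0.032,0.007,0,0],[1,0.025,0.006,0,0]]'; python3 -m inch '[[1,0.01,0.003,0,-0.04],[1,0,0,0,-0.06],[1,0,0,0,-0.06],[1,0,0,0,-0.05],[1,0,0,0,-0.03],[1,0,0,0,0],[1,0,0,0,0],[1,0,0,0,0]]'
python3 - <<'E'
from h import *
go((.597,.120,.296),19)
w=grab('wrist','w3'); t=grab('top','top3'); s=grab('scene','s3')
cv2.imwrite('pics/v3.png',w['image'][:,:,::-1])
T=w['world_to_cam']
for p in [(.597,.120,.062),(.5904,.139,.062),(.6036,.101,.062)]:
    c=T@[*p,1]; print(c[0]/c[2]*w['fx']+w['cx'],c[1]/c[2]*w['fy']+w['cy'])
E
```

```text
time_s: 6.85
eef_pos: [0.5949, 0.1138, 0.2956]
tool_rot: [-2.114, -2.323, 0.001]
contact_force: [-0.3, -1.2, -2.7]
opening: 0.0317
time_s: 7.65
eef_pos: [0.5973, 0.122, 0.2962]
tool_rot: [-1.823, -2.558, 0.0]
contact_force: [-1.0, -0.4, -1.0]
opening: 0.0315
pos [0.5973 0.122  0.2962] yang 19.05 shift tool [-0.0017 -0.0009  0.0002] turn(tool z) 0.0009 j [ 0.08  0.41  0.07  1.23 -0.    1.32] tilt [-0. -0. -1.] F [-1.  -0.4 -1. ] op 0.0315 t 7.65
282.3751413079171 181.72483946566814
282.33812022944977 165.60277835121425
282.4110209059001 197.34980490134396
```

View pics/v3.png

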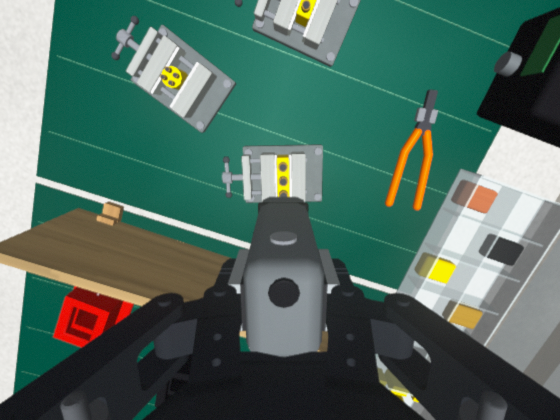

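The middle cup is at about (283,181) in the wrist view, against a predicted (282.4,181.7), and the row runs vertical, parallel to the held body. One enlarged check comes before lowering.

Run:
```python
import cv2,numpy as np
w=np.load('w3.npz')['image']; s=np.load('s3.npz')['image']
A=cv2.resize(w[140:215,250:320],(490,525),interpolation=cv2.INTER_CUBIC)
B=cv2.resize(s[120:270,280:360],(280,525),interpolation=cv2.INTER_CUBIC)
cv2.imwrite('pics/z3.png',np.hstack([A,B])[:,:,::-1])
```

```text
(no output)
```

View pics/z3.png

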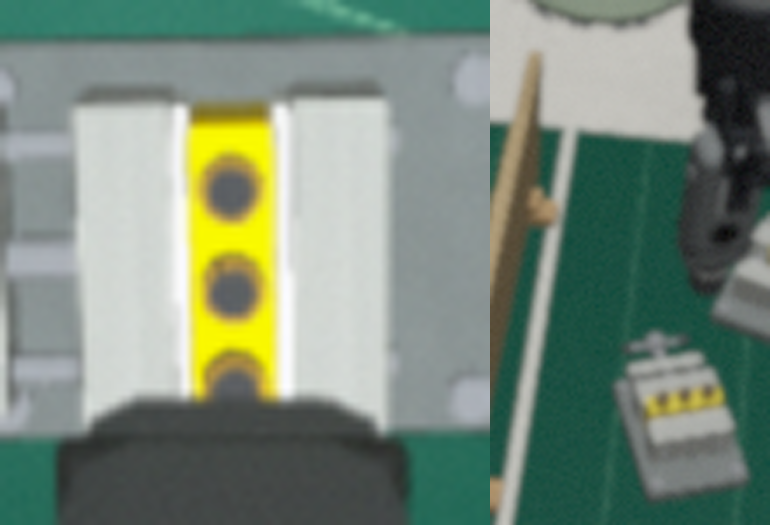

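Run:
```python
from h import *
w=dict(np.load('w3.npz')); R=Ro.from_rotvec(read_state()['tool_rot']).as_matrix(); e=np.array(read_state()['eef_pos'])
p=px(w,283.3,181.4,.062); print('mid wrist',p.round(4)); q=px(w,283,167,.062); r=px(w,283.5,195,.062); print('row ang',np.degrees(np.arctan2(*(q-r)[1::-1])), np.linalg.norm(q-r))
# nose front edge & sides in tool frame
n=px(w,250+232/7,140+435/7,.19); print('nose far-bottom tool',(R.T@(n-e)).round(4)); n=px(w,250+232/7,140+400/7,.19);print((R.T@(n-e)).round(4))
print('body centre at top col', (R.T@(px(w,284.5,293,.296+.034)-e)).round(4), 'z')
m=(p+np.array([.5966,.1197,.062]))/2; print(m)
go((m[0],m[1],.062+.010+.106),19)
```

```text
mid wrist [0.598  0.1208 0.062 ]
row ang 110.08176623083344 0.035449582740298684
nose far-bottom tool [0.0073 0.     0.1063]
[0.0115 0.     0.1063]
body centre at top col [ 0.011   0.0006 -0.0337] z
[0.59727753 0.1202329  0.062     ]
pos [0.5973 0.1221 0.2963] yang 19.07 shift tool [-0.0018 -0.0007  0.1183] turn(tool z) 0.0012 j [0.08 0.41 0.07 1.23 0.   1.32] tilt [-0.  0. -1.] F [-0.2 -0.2 -2.2] op 0.0315 t 7.8
```

```bash
python3 -m inch '[[1,-0.001,-0.0005,0.01,0],[1,0,0,0.018,0],[1,0,0,0.018,0],[1,0,0,0.018,0],[1,0,0,0.018,0],[1,0,0,0.014,0],[1,0,0,0.01,0],[1,0,0,0.004,0],[1,0,0,0,-0.008],[1,0,0,0,0],[1,0,0,0,0]]'
python3 - <<'E'
from h import *
go((.5973,.1202,.178),19.5)
w=grab('wrist','w4'); s=grab('scene','s4')
A=cv2.resize(w['image'][150:330,210:360],(400,480),interpolation=cv2.INTER_CUBIC)
B=cv2.resize(s['image'][160:275,300:396],(400,480),interpolation=cv2.INTER_CUBIC)
cv2.imwrite('pics/z4.png',np.hstack([A,B])[:,:,::-1])
E
```

```text
time_s: 8.9
eef_pos: [0.5977, 0.1211, 0.1871]
tool_rot: [1.812, 2.565, 0.001]
contact_force: [0.3, 0.2, -1.0]
opening: 0.0316
pos [0.5977 0.1211 0.1871] yang 19.54 shift tool [-0.0007 -0.0007  0.0091] turn(tool z) 0.0007 j [ 0.08  0.47 -0.11  0.98 -0.    1.31] tilt [ 0.002  0.    -1.   ] F [ 0.3  0.2 -1. ] op 0.0316 t 8.9
```

View pics/z4.png

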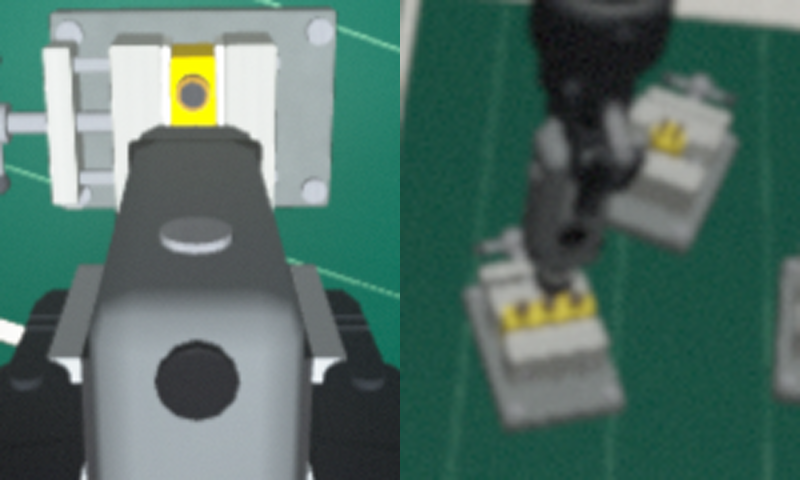

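Run:
```python
from h import *
w=dict(np.load('w4.npz')); s=dict(np.load('s4.npz')); st=read_state(); R=Ro.from_rotvec(st['tool_rot']).as_matrix(); e=np.array(st['eef_pos'])
def pr(d,p):
    c=d['world_to_cam']@[*p,1]; return (c[0]/c[2]*d['fx']+d['cx'],c[1]/c[2]*d['fy']+d['cy'])
z0=e[2]-.106
for dx in (-.003,0,.003):
    c=e+R@[dx,0,.106]
    print(dx,'wrist nose rim far',np.round(pr(w,c+R@[.0135,0,0]),1),'body low edge',np.round(pr(w,c+R@[.023,0,-.032]),1),'body up edge',np.round(pr(w,c+R@[.023,0,-.14]),1),'near up',np.round(pr(w,c+R@[-.023,0,-.14]),1),'scene nose',np.round(pr(s,c),1))
    h=np.linspace(0,2*np.pi,40); P=np.array([pr(s,c+R@[.0135*np.cos(a),.0135*np.sin(a),0]) for a in h]); print('  scene rim u',P[:,0].min().round(1),P[:,0].max().round(1),'v max',P[:,1].max().round(1))
print('cup scene',np.round(pr(s,(.5973,.1202,.062)),1))
print('px wrist range along col 283', [(v,round(float(w['range_z'][v,283]),3)) for v in range(188,232,3)])
im=s['image']; crop=cv2.resize(im[205:250,310:365],(770,630-30),interpolation=cv2.INTER_CUBIC); cv2.imwrite('pics/z5.png',crop[:,:,::-1])
```

```text
-0.003 wrist nose rim far [282.8 198.5] body low edge [282.8 197.1] body up edge [282.4 271.7] near up [282.4 372.5] scene nose [335.6 228.2]
  scene rim u 330.5 340.7 v max 232.4
0 wrist nose rim far [282.8 195. ] body low edge [282.8 193. ] body up edge [282.4 264.3] near up [282.4 366.6] scene nose [336.7 228.1]
  scene rim u 331.6 341.8 v max 232.2
0.003 wrist nose rim far [282.8 191.4] body low edge [282.8 188.9] body up edge [282.4 256.8] near up [282.4 360.6] scene nose [337.8 227.9]
  scene rim u 332.7 342.9 v max 232.0
cup scene [335.6 232.1]
px wrist range along col 283 [(188, 0.262), (191, 0.264), (194, 0.272), (197, 0.203), (200, 0.193), (203, 0.188), (206, 0.182), (209, 0.175), (212, 0.17), (215, 0.166), (218, 0.159), (221, 0.156), (224, 0.151), (227, 0.147), (230, 0.144)]
```

View pics/z5.png

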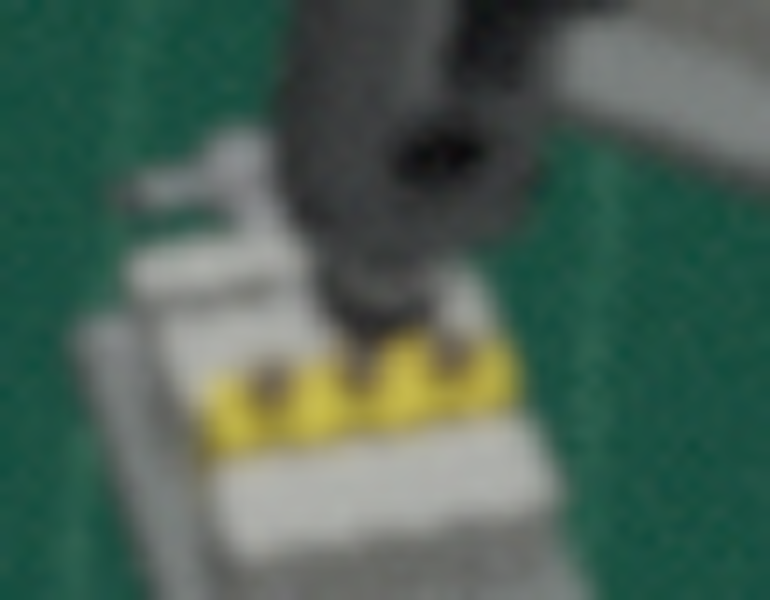

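Run:
```python
from h import *
w=dict(np.load('w4.npz')); s=dict(np.load('s4.npz')); st=read_state(); R=Ro.from_rotvec(st['tool_rot']).as_matrix(); e=np.array(st['eef_pos'])
for u,v in ((262,290),(283,275),(283,280),(283,320),(305,290),(270,315),(300,315)):
    p=px(w,u,v); print(u,v,'z',p[2].round(4),'tool',(R.T@(p-e)).round(4))
for u,v in ((283,198),(283,203),(283,215),(283,230),(283,250),(283,189)): p=px(w,u,v); print('front',p[2].round(4),(R.T@(p-e)).round(4))
print('scene cups/jaw', [px(s,u,v).round(4).tolist() for u,v in ((336,232),(338,228),(336,226),(337,224),(329.5,234),(342,231))])
w1=dict(np.load('w1.npz')); print('scope top in dock by wrist',[px(w1,u,v)[2].round(4) for u,v in ((275,225),(295,225),(285,230),(275,210),(295,210))])
```

```text
262 290 z 0.2214 tool [ 0.0127 -0.0076 -0.0344]
283 275 z 0.219 tool [ 0.0176  0.0002 -0.032 ]
283 280 z 0.2221 tool [ 0.0172  0.0002 -0.0351]
283 320 z 0.221 tool [-0.0007  0.0002 -0.034 ]
305 290 z 0.221 tool [ 0.0124  0.0084 -0.034 ]
270 315 z 0.2206 tool [ 0.0013 -0.0048 -0.0336]
300 315 z 0.2196 tool [ 0.0005  0.0068 -0.0326]
front 0.1255 [0.0227 0.0002 0.0615]
front 0.1372 [0.0225 0.0002 0.0498]
front 0.1606 [0.0221 0.0002 0.0264]
front 0.1836 [0.022  0.0002 0.0034]
front 0.2074 [ 0.0224  0.0002 -0.0204]
front 0.0615 [1.400e-02 1.000e-04 1.255e-01]
scene cups/jaw [[0.5974, 0.1211, 0.0628], [0.6077, 0.1237, 0.0951], [0.6102, 0.1176, 0.1059], [0.6082, 0.1194, 0.1122], [0.6073, 0.1044, 0.0638], [0.5932, 0.1366, 0.0647]]
scope top in dock by wrist [np.float64(0.1498), np.float64(0.149), np.float64(0.1496), np.float64(0.1498), np.float64(0.1494)]
```

The wrist depth puts the scope top at z 0.221, so the nose is at 0.081. The front face is plumb, and the scope centre is about 0.7 mm along tool −x from the TCP, which puts it on the cup. I lower the last 9 mm.

```bash
python3 -m inch '[[1,0,-0.0005,0.004,0],[1,0,0,0.003,0],[1,0,0,0.002,0],[1,0,0,0,0],[1,0,0,0,0],[1,0,0,0,0],[1,0,0,0,0],[1,0,0,0,0]]'
python3 - <<'E'
from h import *
go((.5973,.1202,.178),19.5)
w=grab('wrist','w6')
st=read_state(); R=Ro.from_rotvec(st['tool_rot']).as_matrix(); e=np.array(st['eef_pos']); print('topz',[px(w,u,v)[2].round(4) for u,v in ((262,290),(305,290),(283,320))],'front',[(R.T@(px(w,283,v)-e)).round(4).tolist() for v in (203,215,230)],np.abs(st['joint_velocities']).max())
E
```

```text
time_s: 9.8
eef_pos: [0.5968, 0.1209, 0.1774]
tool_rot: [1.812, 2.566, 0.0]
contact_force: [-0.4, 0.4, -1.4]
opening: 0.0315
pos [0.5968 0.1209 0.1774] yang 19.54 shift tool [-0.0008  0.0002 -0.0006] turn(tool z) 0.0007 j [ 0.08  0.48 -0.13  0.96 -0.    1.31] tilt [ 0.  0. -1.] F [-0.4  0.4 -1.4] op 0.0315 t 9.8
topz [np.float64(0.2105), np.float64(0.2101), np.float64(0.2109)] front [[0.0225, 0.0, 0.0501], [0.0225, 0.0, 0.0253], [0.0226, 0.0001, 0.0019]] 0.0018825354242603149
```

Nose z is about 0.071, 9 mm above the cups. It is centred within about 1 mm, plumb and still, so I hand in.

```bash
python3 -c "from rig import *; print(hand_in())"
```

```text
the job is handed in; nothing more can be done
None
```

I gripped the grey microscope in its black dock, lifted it straight up and carried it over the board. It is now held above the middle cup of the three-cup vise. I handed the job in at about 9.9 s; hand-in gives no verdict.

**Last checks:**
- **Height:** the nose is about 9 mm above the cups. The top of the body measured 0.2105 m by wrist depth, and the tool position gives 0.071 m for the nose.
- **Centring:** the nose is about 1 mm or less from the middle cup sideways.
- **Alignment:** the tool, and so the body's wide side, is within about 0.02 rad of the row of cups. The body's front face measured plumb.
- **Hold:** the fingers are open 31.5 mm on the 32 mm body. The joints are still and the only outside force is about the scope's weight.

**Disagreements:** in the blurry scene picture the nose looked about 2 px higher than predicted. The wrist depth did not confirm this, and I went with the depth. Early estimates of how far the scope sits off the jaw centre ranged from −3 to +1.5 mm, and depth settled it at about −0.5 mm. I took no final picture of the other bench items, but no unexpected force showed up in the state readings.

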